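# Reset the depth stop of a bench cell press and lock its jam nut

## Robot

A 7-joint arm with a two-finger parallel gripper is mounted at the origin on the work surface. World frame = base frame: x ahead of the robot, y to its left, z up, the work surface at z = 0. Lengths are in mm, angles in rad, forces in N, time in s.
With the tool pointing down it reaches from about 400 to 875 mm from the base axis. Payload 4.4 kg.
Tool frame: the origin (TCP) lies at the very end of the fingers, on their centre line; the grasp point (between the pads) lies 19 mm behind it; z points along the fingers, y is the direction in which the jaws open and shut (so a half turn about z gives the same grasp; the last joint's range is limited). The gripper opens to 85 mm and grips with 20 to 120 N. Pads are 22 mm wide; open, the fingers measure 114 mm over their backs; the gripper's body (76 mm by 85 mm) begins 54 mm behind the grasp point. The pads swing forward as they close: fully open they stand 13 mm farther back than shut.
Start: joints at [-1.41, 0.628, 0.038, 1.517, -0.027, 0.996, -0.02], TCP at [146.134, 633.374, 231.313] pointing down, gripper open.
Joint ranges: [-3.06, 3.06], [-0.37, 2.12], [-1.25, 1.32], [0.18, 2.47], [-1.1, 4.24], [0.23, 1.98], [-2.94, 2.94]. Speed limits (rad/s): [2.57, 2.57, 3.14, 3.14, 3.14, 3.14, 3.14].

## Interface

Orientations are given as [roll, pitch, yaw] about the fixed x, y, z axes, in that order (R = Rz(yaw) Ry(pitch) Rx(roll)).
In Python, from cell import read_state, get_image, calibration, finish_job gives the robot as it stands. The module is installed in compiled form; this text tells all that it offers.
- The arm moves only by the tool apply_moves, never from a script. Its argument "increments" is a list of rows, each an object of numbers: "tx", "ty", "tz": the shift along the world's x, y, z in m; "rx", "ry", "rz": the turn, a rotation vector about the world's x, y, z in units of 5 degrees (1.0 is 5 degrees); "claw": the finger opening in m, from 0 to 0.0854. In form: [{"tx": .., "ty": .., "tz": .., "rx": .., "ry": .., "rz": .., "claw": ..}, ...]. A call has 1 to 12 rows; each row is the pose to reach, as a shift and turn from the pose commanded when the call began; what a row does not reach only later rows make up. A row lasts 1/10 s, in which the tool goes at most 50 mm and 8.59 degrees, less where a joint would pass 70% of its speed; a pose out of reach is approached as far as the arm can. A call with a gripper value outside its range is refused whole. The fingers move at their own pace and stop on an object; the grip force is fixed at half the most. Time passes only in rows, so rows that repeat a pose let the fingers close. It gives the time, the measured TCP pose, the force and the opening at its end, in the units of the state.
- read_state(): the state, without advancing time (a new reading comes with each control period).
- get_image(name): name is "side" or "top" or "wrist"; returns the picture (384x512x3 uint8, red, green, blue); there is no depth.
- calibration(name): a dict with "camera_matrix" (3x3 intrinsics, pixels), "origin" and "attitude" of the camera in the world. Camera axes: x right, y up, looking along -z (the intrinsics and any distortion apply to the point x, -y, -z); pixel columns grow to the right and rows downward; lengths in mm; the calibration is good to about 2 mm. A picture is of the moment at which its call begins: read the wrist's pose just before it. calibration takes no time and is no camera call; for the wrist camera it gives the pose at the moment of the call.
- finish_job(): hands the job in, once; it reports no verdict.
The state is a dict: "clock": time; "qpos": joint angles; "qd": joint speeds; "tau": joint torques, N m; "eef_pos": TCP position; "tool_rot": TCP orientation; "force": force on the tool from outside, world axes, zero at the start; "torque": the same for the moment, N m; "width": finger opening in mm.
Only numpy, scipy, OpenCV 4.12 (cv2) and the standard library are available. Lean on these libraries where they do the work, as an engineer would, in place of code of your own. Each camera call takes 0.05 s, during which the arm holds its last target. There are 200 camera calls.

## Task

A new cell has been clipped into the bench press. Slacken the jam nut by its long handle, about an eighth of a turn anticlockwise, then wind the crank on top clockwise until the screw's foot bears firmly on the cell without crushing it, and swing the nut's handle clockwise again until the nut is firmly tight, without forcing it. Go by feel, let go of everything, and leave the things standing around where they are.

Things in the scene. Friction and masses are not known exactly. Their poses are not given: they have to be found in the camera images.
- stand: Grey C-frame press fixed to the bench, it cannot move: base plate 170 x 110 x 18 mm, a column on its -x side, a head arm 60 mm wide with its top 110 mm above the bench. Origin: on the bench, on the vertical axis shared by screw, nut and cell; z up. It carries, hidden inside the nut, the collet jaw that the nut presses on the screw: the clamp force is the force between stand and screw.
- nut_post (a point): Centre of the grip zone of the jam nut's handle: a black upright round post with a freely spinning sleeve, 16 mm in diameter, at the end of the nut's steel arm, on a circle of 90 mm radius about the axis, 150 mm above the bench. The post stands free from 123 mm (top of the arm) to 165 mm. Clockwise from above tightens, anticlockwise loosens (1 rad, then a stop). Tight at the start.
- nut_hub (a point): Centre of the top of the steel hex nut (33 mm across), on the axis, 124 mm up. Feel: a push of about 8 N along the circle at the post keeps the slack nut turning. Seated, the push rises 0.67 N per 10 N of clamping, 6 N within about 6 mm of post travel: a rise of 3 to 6 N (45 to 90 N) is firm, a rise of 12 N strips the thread. It stays where it is left. Seat it at under 20 mm/s.
- head_top (a point): Point on the axis at the top of the press head, under the nut. The screw's seat is slanted: as the screw goes down the nut comes tight later, 11 to 23 degrees clockwise past the place where it was tight at the start; back at its old place the handle is still slack. Tightening adds about a third of the clamping force to the pressing on the cell.
- crank_post (a point): Centre of the grip zone of the crank on top of the adjuster screw: a black upright post with a freely spinning round sleeve, 16 mm thick, on a steel crank arm, on a circle of 40 mm radius about the axis, 190 mm above the bench at the start. It stands free from 168 mm (top of the arm) to 206 mm. Clockwise from above drives the screw, crank and post down 3 mm per radian, up to 4 rad.
- crank_hub (a point): Centre of the top of the crank's hub, on the axis. Feel: about 7.5 N along the circle at the post keeps the screw running down. On the cell it rises 0.75 N per 10 N of pressing, within about 10 degrees: a rise of 3 to 5 N (40 to 65 N) is right, a rise of 11 N crushes the cell. Seat it under 20 mm/s. It stays as left, but gives back part of a hard press. Never force it with the nut tight.
- screw: The adjuster screw with its crank, steel, 16 mm thick, upright through the nut and the press head. Origin: on the axis, at the height of the bench at the start, going down with the screw; x axis from the axis to the crank post.
- foot (a point): Centre of the flat underside of the screw's foot (16 mm across), on the axis, 45 mm above the bench at the start.
- cell: Steel button cell 36 mm across, 20 mm thick, clipped in the nest of the press under the screw; it cannot be moved. Origin: centre of its underside; z up.
- cell_top (a point): Centre of the cell's top face. At the start 3 to 7 mm below the foot.
- flask: Loose glass conical flask, 76 mm across the foot, 113 mm tall, standing on the bench. Bystander. Origin: centre of its underside.
- tip_box: Loose box of pipette tips, 85 x 115 x 76 mm, blue with a clear lid. Bystander. Origin: centre of its underside.
- spare_cell: Loose steel cell, 40 mm across, 14 mm thick, lying on the bench. Bystander. Origin: centre of its underside.

How it is judged (in metres and radians):
On the way, in this order (a step that is already met when the one before it is completed fails the run):
1. the jam nut has been slackened by its handle, by 30 mm or more at the post, before the screw has been wound down by 1.5 mm, and no longer clamps the screw (contact force between stand and screw below 1 N and distance of nut_post from where it was at the start of the episode above 0.03 m and distance of screw from where it was at the start of the episode below 0.0015 m), for 0.2 s.
2. with the nut slack, the foot bears on the cell with 20 to 110 N (contact force between stand and screw below 1 N and contact force between screw and cell between 20 and 110 N), for 0.2 s.
3. the nut is tight again: it clamps the screw with more than 30 N (contact force between stand and screw above 30 N), for 0.2 s.
At the end, for the whole second after the job is handed in: The screw's foot rests on the cell with 8 to 140 N, the jam nut clamps the screw with 25 to 170 N, and the screw is still (contact force between screw and cell between 8 and 140 N and contact force between stand and screw between 25 and 170 N and angular speed of screw below 0.05 rad/s); the robot touches nothing.
It fails at once if the cell is crushed: the foot presses it with more than 150 N (contact force between screw and cell above 150 N).
It fails at once if the nut is overtightened: it clamps the screw with more than 180 N (contact force between stand and screw above 180 N).
It fails at once if the flask is shifted by more than 20 mm or tipped (distance of flask from where it was at the start of the episode above 0.02 m or angle between flask's own z axis and vertical above 0.3 rad).
It fails at once if the tip box is shifted by more than 20 mm (distance of tip_box from where it was at the start of the episode above 0.02 m).
It fails at once if the spare cell is shifted by more than 20 mm (distance of spare_cell from where it was at the start of the episode above 0.02 m).
It also fails if it takes over 72 s, if anything falls off the work surface, if the arm or the gripper's body presses on something with over 40 N, if the wrist force passes 120 N, or if a joint passes its speed limit or range.

## Working session

There is one attempt and no reset: what is moved stays moved. The work goes in short steps, Python scripts to look and compute and a tool call to move; the robot and the scene stay as the last step left them, time stands still between calls to the robot, and variables do not carry over. Pictures are saved under pics/ and viewed, about 8 in all and at most 12, crops included, and the job is handed in when it is done.

Besides the shell and the picture viewer there is one more tool, called after ">>>" as name(argument=value, ...) on one line, values as JSON. apply_moves: Moves the arm, as the interface text tells. Its arguments: {"type":"object","properties":{"increments":{"type":"array"}},"required":["increments"]}

```bash
mkdir -p pics
python3 - <<'E'
from cell import *
import cv2,numpy as np
s=read_state();print(s)
for n in ["side","top"]:
    im=get_image(n);cv2.imwrite(f"pics/{n}0.png",im[:,:,::-1]);print(n,calibration(n))
a=cv2.imread("pics/side0.png");b=cv2.imread("pics/top0.png")
E
```

```text
{'clock': 0.0, 'qpos': array([-1.40975915,  0.62934815,  0.03842408,  1.51834862, -0.02699056,
        0.99628348, -0.02001434]), 'qd': array([-0.00117776, -0.00029243,  0.00091531, -0.00037602, -0.00056503,
        0.00040135,  0.00156055]), 'tau': array([-1.15976542e-03, -5.63409054e+01,  1.22619811e+00, -1.93444330e+01,
        1.10796152e-02,  1.06163911e-02,  7.76333877e-06]), 'eef_pos': array([146.00953759, 632.76289923, 230.39364101]), 'tool_rot': array([-3.13972268e+00,  2.17577620e-05,  2.91476121e+00]), 'force': array([ 0.73399188,  0.42199804, -0.24972   ]), 'torque': array([0.02519041, 0.00982818, 0.02980334]), 'width': 85.54101473407272}
side {'camera_matrix': array([[350.58084294,   0.        , 260.43275878],
       [  0.        , 350.58084294, 193.90182634],
       [  0.        ,   0.        ,   1.        ]]), 'origin': array([181.205452  , 499.20780423, 631.12030608]), 'attitude': array([ 9.01728840e-01,  3.49639588e-04, -2.32584714e+00])}
top {'camera_matrix': array([[428.66205929,   0.        , 251.82222552],
       [  0.        , 428.66205929, 189.85316223],
       [  0.        ,   0.        ,   1.        ]]), 'origin': array([ 440.79788032,   68.64194244, 1061.12317941]), 'attitude': array([ 0.18439026, -0.00976557, -1.59743269])}
```

View pics/side0.png

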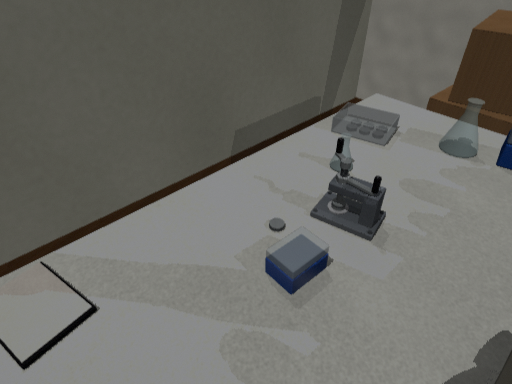

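View pics/top0.png

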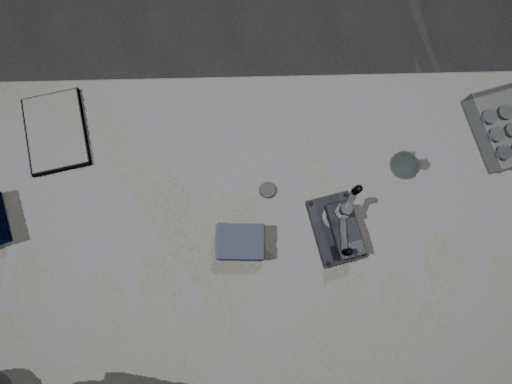

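The side picture shows the press at about (350,205), the tip box at (297,260), the spare cell at (277,225) and the flask at (345,160). In the top picture the crank post is near (357,189) and the nut post near (348,252). I'll zoom in on both.

```bash
cat > h.py <<'E'
import numpy as np,cv2
from scipy.spatial.transform import Rotation as R
from cell import *
def ray(cal,u,v):
    K=cal['camera_matrix'];d=np.array([(u-K[0,2])/K[0,0],-(v-K[1,2])/K[1,1],-1.])
    return R.from_euler('xyz',cal['attitude']).apply(d)
def pix2z(cal,u,v,z):
    d=ray(cal,u,v);o=np.array(cal['origin']);return o+d*(z-o[2])/d[2]
def proj(cal,P):
    p=R.from_euler('xyz',cal['attitude']).inv().apply(np.array(P,float)-cal['origin'])
    K=cal['camera_matrix'];return np.array([K[0,0]*p[0]/-p[2]+K[0,2],K[1,1]*p[1]/p[2]+K[1,2]])
E
python3 - <<'E'
from h import *
a=cv2.imread("pics/side0.png")[125:245,300:400];b=cv2.imread("pics/top0.png")[175:275,295:395]
a=cv2.resize(a,None,fx=4,fy=4,interpolation=cv2.INTER_CUBIC);b=cv2.resize(b,None,fx=4,fy=4,interpolation=cv2.INTER_CUBIC)
b=np.vstack([b,np.zeros((80,400,3),np.uint8)])
im=np.hstack([a,b]);im=np.clip(im.astype(float)*1.6,0,255).astype(np.uint8);cv2.imwrite("pics/crop0.png",im)
c=calibration("top")
for n,u,v,z in [("crank",358,188,206),("nut",348,252,165),("hub",347,209,170),("flask",405,165,30),("spare",268,190,14),("tip",241,242,76)]:print(n,pix2z(c,u,v,z).round())
E
```

```text
crank [ 598. -160.  206.]
nut [ 472. -141.  165.]
hub [ 561. -143.  170.]
flask [ 686. -328.   30.]
spare [634.  13.  14.]
tip [504.  82.  76.]
```

View pics/crop0.png

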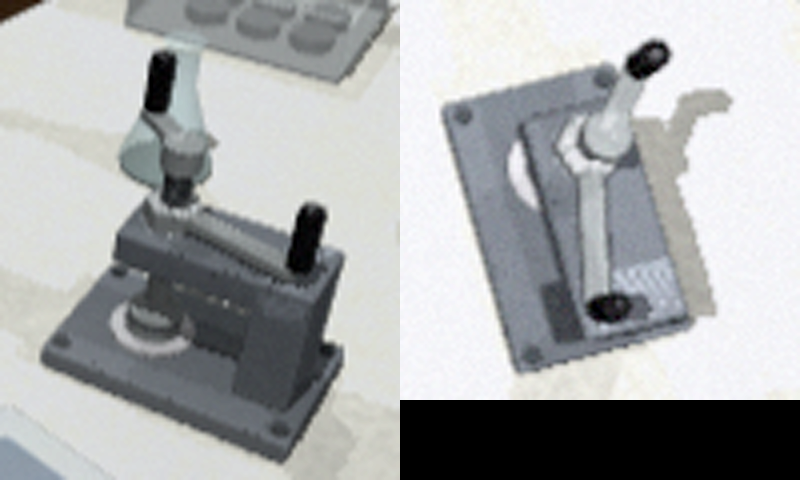

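The crop shows the crank post top at top-camera pixel (360,187.5) and the nut post top at (350.5,251). Their side-camera pixels are (340.5,139) and (379,177). I'll fit the press pose from both views.

Run:
```python
from h import *
from scipy.optimize import least_squares
t=calibration("top");s=calibration("side")
obs=[(t,'c',206,360,187.5),(t,'n',165,350,251.3),(t,'n',123,344.5,252.5),(s,'c',206,340.5,138.2),(s,'c',168,338.7,152.5),(s,'n',165,379,176.5),(s,'n',123,374.5,192.5)]
def pts(p):
    X,Y,a,b=p
    return {'c':(X+40*np.cos(a),Y+40*np.sin(a)),'n':(X+90*np.cos(b),Y+90*np.sin(b))}
def f(p):
    q=pts(p);return np.concatenate([proj(c,[*q[k],z])-[u,v] for c,k,z,u,v in obs])
r=least_squares(f,[561,-143,-0.4,3.1]);print(r.x,pts(r.x));print(r.fun.round(1))
# head arm direction
for u,v in [(295+90/4,175+0),]:pass
for cx,cy,z in [(525-400,125,110),(620-400,97,110),(690-400,320,18),(520-400,370,18),(445-400,105,18),(605-400,68,18)]:
    print(pix2z(t,295+cx/4,175+cy/4,z).round())
for n,u,v,z in [("flask side",344,172,0),("spare",277,225,14)]:print(n,pix2z(s,u,v,z).round())
print(read_state()['tool_rot'],calibration('wrist'))
```

```text
[ 5.61605640e+02 -1.48383300e+02 -3.84796544e-01  3.09005866e+00] {'c': (np.float64(598.6806330497245), np.float64(-163.39812247363915)), 'n': (np.float64(471.72512254158397), np.float64(-143.7472930422787))}
[-0.4  0.4 -0.5  0.6  0.5  0.2  0.2 -0.2 -0.1 -1.1 -0.7  0.3  0.1 -1.2]
[ 576. -111.  110.]
[ 591. -166.  110.]
[ 468. -222.   18.]
[ 441. -117.   18.]
[603. -80.  18.]
[ 624. -181.   18.]
flask side [ 663. -316.    0.]
spare [628.  21.  14.]
[-3.13985902e+00  4.09374225e-06  2.91481334e+00] {'camera_matrix': array([[292.84216788,   0.        , 254.5495749 ],
       [  0.        , 292.84216788, 189.01621451],
       [  0.        ,   0.        ,   1.        ]]), 'origin': array([ 73.07592204, 649.56479383, 374.48098418]), 'attitude': array([-0.29851901,  0.00161303,  1.3442565 ])}
```

The fit puts the axis at (561.6,-148.4), with the nut post at 177° (471.7,-143.7) and the crank post at -22° (598.7,-163.4). I'll move the arm over on an arc that stays clear of the base.

>>> apply_moves(increments=[{"tx": 0.033, "ty": -0.03, "tz": 0.01, "rz": -1.6, "claw": 0.05}, {"tx": 0.066, "ty": -0.061, "tz": 0.02, "rz": -3.2, "claw": 0.05}, {"tx": 0.099, "ty": -0.092, "tz": 0.03, "rz": -4.8, "claw": 0.05}, {"tx": 0.132, "ty": -0.122, "tz": 0.04, "rz": -6.4, "claw": 0.05}, {"tx": 0.165, "ty": -0.153, "tz": 0.05, "rz": -8, "claw": 0.05}, {"tx": 0.198, "ty": -0.184, "tz": 0.06, "rz": -9.6, "claw": 0.05}, {"tx": 0.231, "ty": -0.214, "tz": 0.06, "rz": -11.2, "claw": 0.05}, {"tx": 0.264, "ty": -0.245, "tz": 0.06, "rz": -12.8, "claw": 0.05}, {"tx": 0.297, "ty": -0.276, "tz": 0.06, "rz": -14.4, "claw": 0.05}, {"tx": 0.304, "ty": -0.323, "tz": 0.06, "rz": -16, "claw": 0.05}, {"tx": 0.311, "ty": -0.37, "tz": 0.06, "rz": -17.6, "claw": 0.05}, {"tx": 0.318, "ty": -0.417, "tz": 0.06, "rz": -19.2, "claw": 0.05}])

```text
$.increments[0]: bad value
```

>>> apply_moves(increments=[{"tx": 0.033, "ty": -0.03, "tz": 0.01, "rx": 0.0, "ry": 0.0, "rz": -1.6, "claw": 0.05}])

```text
clock: 0.2
eef_pos: [172.0, 606.1, 239.2]
tool_rot: [-3.14, -0.006, 2.783]
force: [0.4, 0.7, -0.4]
width: 73.1
```

>>> apply_moves(increments=[{"tx": 0.033, "ty": -0.031, "tz": 0.01, "rx": 0, "ry": 0, "rz": -1.6, "claw": 0.05}, {"tx": 0.066, "ty": -0.062, "tz": 0.02, "rx": 0, "ry": 0, "rz": -3.2, "claw": 0.05}, {"tx": 0.099, "ty": -0.092, "tz": 0.03, "rx": 0, "ry": 0, "rz": -4.8, "claw": 0.05}, {"tx": 0.132, "ty": -0.123, "tz": 0.04, "rx": 0, "ry": 0, "rz": -6.4, "claw": 0.05}, {"tx": 0.165, "ty": -0.154, "tz": 0.05, "rx": 0, "ry": 0, "rz": -8, "claw": 0.05}, {"tx": 0.198, "ty": -0.184, "tz": 0.05, "rx": 0, "ry": 0, "rz": -9.6, "claw": 0.05}, {"tx": 0.231, "ty": -0.215, "tz": 0.05, "rx": 0, "ry": 0, "rz": -11.2, "claw": 0.05}, {"tx": 0.264, "ty": -0.246, "tz": 0.05, "rx": 0, "ry": 0, "rz": -12.8, "claw": 0.05}, {"tx": 0.271, "ty": -0.293, "tz": 0.05, "rx": 0, "ry": 0, "rz": -14.4, "claw": 0.05}, {"tx": 0.278, "ty": -0.34, "tz": 0.05, "rx": 0, "ry": 0, "rz": -16, "claw": 0.05}, {"tx": 0.285, "ty": -0.387, "tz": 0.05, "rx": 0, "ry": 0, "rz": -17.6, "claw": 0.05}, {"tx": 0.292, "ty": -0.434, "tz": 0.05, "rx": 0, "ry": 0, "rz": -19.2, "claw": 0.05}])

```text
clock: 1.4
eef_pos: [470.9, 167.5, 291.1]
tool_rot: [-3.141, 0.0, 1.094]
force: [0.5, -0.0, 0.8]
width: 50.0
```

>>> apply_moves(increments=[{"tx": 0, "ty": -0.045, "tz": 0, "rx": 0, "ry": 0, "rz": -1.6, "claw": 0.05}, {"tx": 0, "ty": -0.09, "tz": 0, "rx": 0, "ry": 0, "rz": -3.2, "claw": 0.05}, {"tx": 0, "ty": -0.135, "tz": 0, "rx": 0, "ry": 0, "rz": -4.8, "claw": 0.05}, {"tx": 0, "ty": -0.18, "tz": 0, "rx": 0, "ry": 0, "rz": -6.4, "claw": 0.05}, {"tx": 0, "ty": -0.225, "tz": 0, "rx": 0, "ry": 0, "rz": -8, "claw": 0.05}, {"tx": 0, "ty": -0.27, "tz": -0.01, "rx": 0, "ry": 0, "rz": -9.6, "claw": 0.05}, {"tx": 0.001, "ty": -0.313, "tz": -0.02, "rx": 0, "ry": 0, "rz": -11.2, "claw": 0.05}, {"tx": 0.001, "ty": -0.313, "tz": -0.04, "rx": 0, "ry": 0, "rz": -12.8, "claw": 0.05}, {"tx": 0.001, "ty": -0.313, "tz": -0.04, "rx": 0, "ry": 0, "rz": -13.2, "claw": 0.05}, {"tx": 0.001, "ty": -0.313, "tz": -0.04, "rx": 0, "ry": 0, "rz": -13.2, "claw": 0.05}])

```text
clock: 2.4
eef_pos: [471.9, -142.8, 251.0]
tool_rot: [-3.141, 0.002, -0.05]
force: [-0.3, -0.1, -0.1]
width: 49.9
```

Run:
```python
from h import *
c=calibration('wrist');s=read_state();im=get_image('wrist')
print(s['clock'],s['qpos'].round(2),s['eef_pos'].round(1),s['tool_rot'].round(3),s['force'].round(1))
np.save('w1.npy',c,allow_pickle=True)
o=cv2.cvtColor(im,cv2.COLOR_RGB2BGR);o=cv2.convertScaleAbs(cv2.resize(o,None,fx=1.5,fy=1.5,interpolation=cv2.INTER_CUBIC),alpha=1.4)
a=(561.6,-148.4)
for P,col in [((471.7,-143.7,165),(0,0,255)),((471.7,-143.7,123),(0,255,255)),((598.7,-163.4,206),(0,255,0)),((*a,124),(255,0,0)),((598.7,-163.4,168),(255,255,0))]:
    u=proj(c,P);print(P,u.round(1));cv2.circle(o,tuple(int(x) for x in u*1.5),3,col,-1)
cv2.imwrite('pics/w1.png',o)
```

```text
2.4 [-0.36  0.51  0.89  1.93 -0.5   0.93 -0.84] [ 471.9 -142.8  251. ] [-3.141e+00  2.000e-03 -5.000e-02] [-0.3 -0.1 -0.1]
(471.7, -143.7, 165) [255.3 194.2]
(471.7, -143.7, 123) [255.2 180.5]
(598.7, -163.4, 206) [279.4   1.5]
(561.6, -148.4, 124) [255.6  81. ]
(598.7, -163.4, 168) [274.9  18.9]
```

View pics/w1.png

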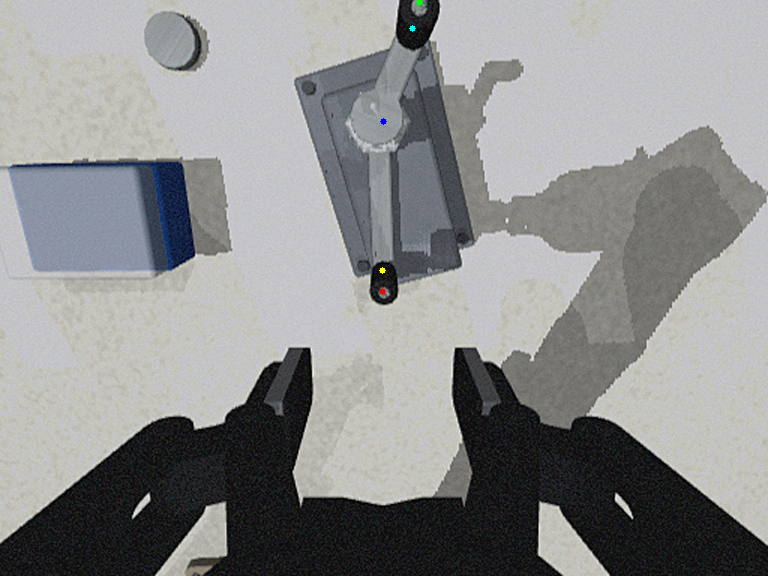

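The wrist picture shows the projected nut post at (383,290), and the crank post lands on the image to within about a pixel, so the fit holds. Next I'll descend around the nut post and narrow the jaws to a loose cage.

>>> apply_moves(increments=[{"tx": 0, "ty": 0, "tz": -0.04, "rx": 0, "ry": 0, "rz": 0, "claw": 0.05}, {"tx": 0, "ty": 0, "tz": -0.08, "rx": 0, "ry": 0, "rz": 0, "claw": 0.05}, {"tx": 0, "ty": 0, "tz": -0.1, "rx": 0, "ry": 0, "rz": 0, "claw": 0.05}, {"tx": 0, "ty": 0, "tz": -0.116, "rx": 0, "ry": 0, "rz": 0, "claw": 0.04}, {"tx": 0, "ty": 0, "tz": -0.116, "rx": 0, "ry": 0, "rz": 0, "claw": 0.022}, {"tx": 0, "ty": 0, "tz": -0.116, "rx": 0, "ry": 0, "rz": 0, "claw": 0.022}, {"tx": 0, "ty": 0, "tz": -0.116, "rx": 0, "ry": 0, "rz": 0, "claw": 0.022}])

```text
clock: 3.15
eef_pos: [473.2, -143.5, 136.6]
tool_rot: [3.141, -0.002, -0.051]
force: [0.0, -1.1, 1.0]
width: 22.4
```

>>> apply_moves(increments=[{"tx": 0, "ty": -0.003, "tz": 0, "rx": 0, "ry": 0, "rz": 0.4, "claw": 0.022}, {"tx": 0, "ty": -0.0063, "tz": 0, "rx": 0, "ry": 0, "rz": 0.8, "claw": 0.022}, {"tx": 0.0001, "ty": -0.0095, "tz": 0, "rx": 0, "ry": 0, "rz": 1.2, "claw": 0.022}, {"tx": 0.0002, "ty": -0.0126, "tz": 0, "rx": 0, "ry": 0, "rz": 1.6, "claw": 0.022}, {"tx": 0.001, "ty": -0.0188, "tz": 0, "rx": 0, "ry": 0, "rz": 2.4, "claw": 0.022}])

```text
clock: 3.65
eef_pos: [473.5, -157.9, 136.2]
tool_rot: [-3.134, -0.001, 0.163]
force: [-0.4, 8.7, 5.2]
width: 21.8
```

>>> apply_moves(increments=[{"tx": 0.0012, "ty": -0.0062, "tz": 0, "rx": 0, "ry": 0, "rz": 0.8, "claw": 0.022}, {"tx": 0.0028, "ty": -0.0122, "tz": 0, "rx": 0, "ry": 0, "rz": 1.6, "claw": 0.022}, {"tx": 0.0049, "ty": -0.0182, "tz": 0, "rx": 0, "ry": 0, "rz": 2.4, "claw": 0.022}, {"tx": 0.0073, "ty": -0.0239, "tz": 0, "rx": 0, "ry": 0, "rz": 3.2, "claw": 0.022}, {"tx": 0.0102, "ty": -0.0295, "tz": 0, "rx": 0, "ry": 0, "rz": 4, "claw": 0.022}, {"tx": 0.0135, "ty": -0.0349, "tz": 0, "rx": 0, "ry": 0, "rz": 4.8, "claw": 0.022}, {"tx": 0.017, "ty": -0.0401, "tz": 0, "rx": 0, "ry": 0, "rz": 5.6, "claw": 0.022}, {"tx": 0.021, "ty": -0.0449, "tz": 0, "rx": 0, "ry": 0, "rz": 6.4, "claw": 0.022}, {"tx": 0.0253, "ty": -0.0495, "tz": 0, "rx": 0, "ry": 0, "rz": 7.2, "claw": 0.022}, {"tx": 0.0253, "ty": -0.0495, "tz": 0, "rx": 0, "ry": 0, "rz": 7.2, "claw": 0.022}])

```text
clock: 4.65
eef_pos: [497.2, -209.7, 136.2]
tool_rot: [-3.137, -0.001, 0.788]
force: [-4.0, 4.8, 4.3]
width: 22.3
```

>>> apply_moves(increments=[{"tx": 0, "ty": 0, "tz": 0, "rx": 0, "ry": 0, "rz": 0, "claw": 0.05}, {"tx": 0, "ty": 0, "tz": 0, "rx": 0, "ry": 0, "rz": 0, "claw": 0.05}, {"tx": 0, "ty": 0, "tz": 0.04, "rx": 0, "ry": 0, "rz": 0, "claw": 0.05}, {"tx": 0, "ty": 0, "tz": 0.08, "rx": 0, "ry": 0, "rz": 1.6, "claw": 0.05}, {"tx": 0, "ty": 0, "tz": 0.115, "rx": 0, "ry": 0, "rz": 3.2, "claw": 0.05}, {"tx": 0.02, "ty": 0.01, "tz": 0.115, "rx": 0, "ry": 0, "rz": 4.8, "claw": 0.05}, {"tx": 0.04, "ty": 0.02, "tz": 0.115, "rx": 0, "ry": 0, "rz": 6.4, "claw": 0.05}, {"tx": 0.06, "ty": 0.03, "tz": 0.115, "rx": 0, "ry": 0, "rz": 8, "claw": 0.05}, {"tx": 0.08, "ty": 0.04, "tz": 0.115, "rx": 0, "ry": 0, "rz": 9.6, "claw": 0.05}, {"tx": 0.1, "ty": 0.0485, "tz": 0.115, "rx": 0, "ry": 0, "rz": 11.2, "claw": 0.05}, {"tx": 0.1, "ty": 0.0485, "tz": 0.115, "rx": 0, "ry": 0, "rz": 12.8, "claw": 0.05}, {"tx": 0.1, "ty": 0.0485, "tz": 0.115, "rx": 0, "ry": 0, "rz": 14.4, "claw": 0.05}])

```text
clock: 5.85
eef_pos: [599.3, -163.2, 250.5]
tool_rot: [3.141, 0.001, 2.049]
force: [-0.6, -0.7, 1.0]
width: 50.0
```

>>> apply_moves(increments=[{"tx": 0, "ty": 0, "tz": 0, "rx": 0, "ry": 0, "rz": 1.6, "claw": 0.05}, {"tx": 0, "ty": 0, "tz": 0, "rx": 0, "ry": 0, "rz": 3.2, "claw": 0.05}, {"tx": 0, "ty": 0, "tz": 0, "rx": 0, "ry": 0, "rz": 4.8, "claw": 0.05}, {"tx": 0, "ty": 0, "tz": 0, "rx": 0, "ry": 0, "rz": 6.4, "claw": 0.05}, {"tx": 0, "ty": 0, "tz": 0, "rx": 0, "ry": 0, "rz": 8.2, "claw": 0.05}, {"tx": 0, "ty": 0, "tz": 0, "rx": 0, "ry": 0, "rz": 8.2, "claw": 0.05}, {"tx": 0, "ty": 0, "tz": 0, "rx": 0, "ry": 0, "rz": 8.2, "claw": 0.05}])

```text
clock: 6.55
eef_pos: [598.6, -163.8, 250.6]
tool_rot: [-3.141, 0.001, 2.754]
force: [0.4, 0.4, 0.0]
width: 50.4
```

Run:
```python
from h import *
c=calibration('wrist');s=read_state();im=get_image('wrist')
print(s['clock'],s['qpos'].round(2),s['eef_pos'].round(1),s['tool_rot'].round(3),s['force'].round(1))
o=cv2.cvtColor(im,cv2.COLOR_RGB2BGR);o=cv2.convertScaleAbs(cv2.resize(o,None,fx=1.5,fy=1.5,interpolation=cv2.INTER_CUBIC),alpha=1.4)
a=np.array((561.6,-148.4));b=np.radians(177.05+44)
for P,col in [((598.7,-163.4,206),(0,255,0)),((*a,124),(255,0,0)),((598.7,-163.4,168),(255,255,0)),((*(a+90*np.array([np.cos(b),np.sin(b)])),165),(0,0,255))]:
    u=proj(c,P);print(P,u.round(1));cv2.circle(o,tuple(int(x) for x in u*1.5),3,col,-1)
cv2.imwrite('pics/w2.png',o)
```

```text
6.55 [ 0.21  0.56  0.01  1.58 -0.01  0.99  1.41] [ 598.6 -163.8  250.6] [-3.141e+00  1.000e-03  2.754e+00] [0.4 0.4 0. ]
(598.7, -163.4, 206) [255.6 212.1]
(np.float64(561.6), np.float64(-148.4), 124) [255.2 138.4]
(598.7, -163.4, 168) [255.4 194.8]
(np.float64(493.7276903925434), np.float64(-207.5045648706558), 165) [147.2  90.7]
```

View pics/w2.png

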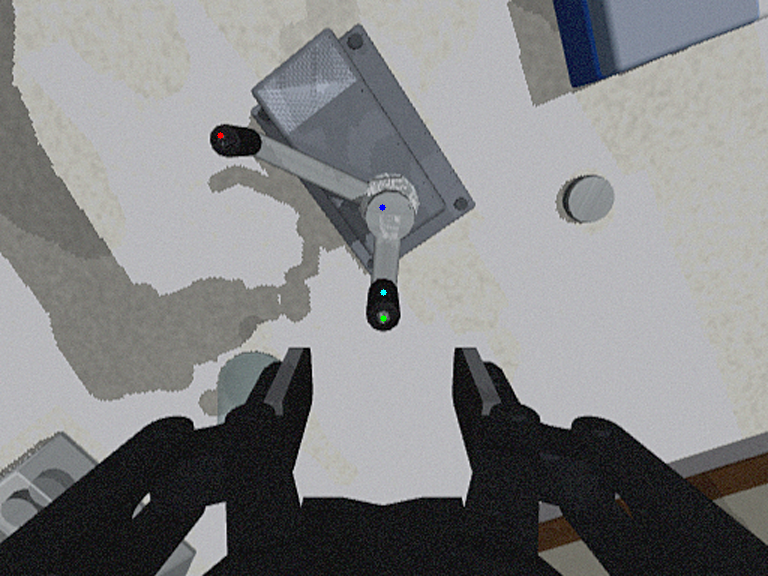

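The picture shows the crank post at (383,315), centred between the jaws, and the slackened nut post at (222,135), about 44° round. Now I'll descend onto the crank and work out the arc.

>>> apply_moves(increments=[{"tx": 0, "ty": 0, "tz": -0.035, "rx": 0, "ry": 0, "rz": 0, "claw": 0.05}, {"tx": 0, "ty": 0, "tz": -0.06, "rx": 0, "ry": 0, "rz": 0, "claw": 0.05}, {"tx": 0, "ty": 0, "tz": -0.076, "rx": 0, "ry": 0, "rz": 0, "claw": 0.04}, {"tx": 0, "ty": 0, "tz": -0.076, "rx": 0, "ry": 0, "rz": 0, "claw": 0.022}, {"tx": 0, "ty": 0, "tz": -0.076, "rx": 0, "ry": 0, "rz": 0, "claw": 0.022}, {"tx": 0, "ty": 0, "tz": -0.076, "rx": 0, "ry": 0, "rz": 0, "claw": 0.022}])

```text
clock: 7.2
eef_pos: [599.4, -163.6, 175.6]
tool_rot: [3.141, 0.002, 2.757]
force: [-0.0, 0.4, 1.2]
width: 22.2
```

Run:
```python
from h import *
s=read_state();print(s['eef_pos'].round(1),s['force'].round(1),s['width'])
t0=np.radians(-22.05);r=40
for start,step,n in [(0,4.5,12),(54,1.5,60)]:
    for k in range(1,n+1):
        p=start+step*k;q=t0-np.radians(start)
        t=t0-np.radians(p)
        print(p,((np.cos(t)-np.cos(t0))*r).round(1),((np.sin(t)-np.sin(t0))*r).round(1),end=' | ')
    print()
```

```text
[ 599.4 -163.6  175.6] [-0.   0.4  1.2] 22.163971545161345
4.5 -1.3 -2.9 | 9.0 -2.8 -5.6 | 13.5 -4.5 -8.2 | 18.0 -6.5 -10.7 | 22.5 -8.6 -13.0 | 27.0 -10.9 -15.2 | 31.5 -13.3 -17.2 | 36.0 -15.9 -18.9 | 40.5 -18.6 -20.5 | 45.0 -21.5 -21.8 | 49.5 -24.4 -22.9 | 54.0 -27.4 -23.8 | 
55.5 -28.5 -24.0 | 57.0 -29.5 -24.3 | 58.5 -30.5 -24.4 | 60.0 -31.5 -24.6 | 61.5 -32.6 -24.7 | 63.0 -33.6 -24.8 | 64.5 -34.7 -24.9 | 66.0 -35.7 -25.0 | 67.5 -36.8 -25.0 | 69.0 -37.8 -25.0 | 70.5 -38.9 -24.9 | 72.0 -39.9 -24.9 | 73.5 -40.9 -24.8 | 75.0 -42.0 -24.7 | 76.5 -43.0 -24.5 | 78.0 -44.1 -24.4 | 79.5 -45.1 -24.2 | 81.0 -46.1 -24.0 | 82.5 -47.1 -23.7 | 84.0 -48.1 -23.4 | 85.5 -49.1 -23.1 | 87.0 -50.1 -22.8 | 88.5 -51.1 -22.4 | 90.0 -52.1 -22.1 | 91.5 -53.1 -21.7 | 93.0 -54.0 -21.2 | 94.5 -55.0 -20.8 | 96.0 -55.9 -20.3 | 97.5 -56.8 -19.8 | 99.0 -57.7 -19.3 | 100.5 -58.6 -18.7 | 102.0 -59.5 -18.1 | 103.5 -60.3 -17.5 | 105.0 -61.2 -16.9 | 106.5 -62.0 -16.3 | 108.0 -62.8 -15.6 | 109.5 -63.6 -14.9 | 111.0 -64.4 -14.2 | 112.5 -65.1 -13.5 | 114.0 -65.9 -12.7 | 115.5 -66.6 -12.0 | 117.0 -67.3 -11.2 | 118.5 -68.0 -10.4 | 120.0 -68.6 -9.6 | 121.5 -69.2 -8.7 | 123.0 -69.9 -7.9 | 124.5 -70.4 -7.0 | 126.0 -71.0 -6.2 | 127.5 -71.6 -5.3 | 129.0 -72.1 -4.3 | 130.5 -72.6 -3.4 | 132.0 -73.0 -2.5 | 133.5 -73.5 -1.5 | 135.0 -73.9 -0.6 | 136.5 -74.3 0.4 | 138.0 -74.7 1.4 | 139.5 -75.0 2.4 | 141.0 -75.3 3.4 | 142.5 -75.6 4.4 | 144.0 -75.9 5.4 |
```

>>> apply_moves(increments=[{"tx": -0.0013, "ty": -0.0029, "tz": 0, "rx": 0, "ry": 0, "rz": -0.9, "claw": 0.022}, {"tx": -0.0028, "ty": -0.0056, "tz": 0, "rx": 0, "ry": 0, "rz": -1.8, "claw": 0.022}, {"tx": -0.0045, "ty": -0.0082, "tz": -0.0003, "rx": 0, "ry": 0, "rz": -2.7, "claw": 0.022}, {"tx": -0.0065, "ty": -0.0107, "tz": -0.0006, "rx": 0, "ry": 0, "rz": -3.6, "claw": 0.022}, {"tx": -0.0086, "ty": -0.013, "tz": -0.0009, "rx": 0, "ry": 0, "rz": -4.5, "claw": 0.022}, {"tx": -0.0109, "ty": -0.0152, "tz": -0.0012, "rx": 0, "ry": 0, "rz": -5.4, "claw": 0.022}])

```text
clock: 7.8
eef_pos: [591.3, -175.4, 175.0]
tool_rot: [3.134, 0.003, 2.285]
force: [6.1, 5.4, -0.5]
width: 22.4
```

>>> apply_moves(increments=[{"tx": -0.0024, "ty": -0.002, "tz": -0.0002, "rx": 0, "ry": 0, "rz": -0.9, "claw": 0.022}, {"tx": -0.005, "ty": -0.0037, "tz": -0.0005, "rx": 0, "ry": 0, "rz": -1.8, "claw": 0.022}, {"tx": -0.0077, "ty": -0.0053, "tz": -0.0007, "rx": 0, "ry": 0, "rz": -2.7, "claw": 0.022}, {"tx": -0.0106, "ty": -0.0066, "tz": -0.0009, "rx": 0, "ry": 0, "rz": -3.6, "claw": 0.022}, {"tx": -0.0135, "ty": -0.0077, "tz": -0.0012, "rx": 0, "ry": 0, "rz": -4.5, "claw": 0.022}, {"tx": -0.0155, "ty": -0.0083, "tz": -0.0014, "rx": 0, "ry": 0, "rz": -5.1, "claw": 0.022}, {"tx": -0.0165, "ty": -0.0086, "tz": -0.0014, "rx": 0, "ry": 0, "rz": -5.4, "claw": 0.022}])

```text
clock: 8.5
eef_pos: [575.5, -185.8, 173.7]
tool_rot: [3.133, 0.002, 1.815]
force: [7.6, 2.0, -3.5]
width: 21.8
```

>>> apply_moves(increments=[{"tx": -0.0011, "ty": -0.0002, "tz": 0, "rx": 0, "ry": 0, "rz": -0.3, "claw": 0.022}, {"tx": -0.0021, "ty": -0.0005, "tz": -0.0001, "rx": 0, "ry": 0, "rz": -0.6, "claw": 0.022}, {"tx": -0.0031, "ty": -0.0006, "tz": -0.0002, "rx": 0, "ry": 0, "rz": -0.9, "claw": 0.022}, {"tx": -0.0041, "ty": -0.0008, "tz": -0.0003, "rx": 0, "ry": 0, "rz": -1.2, "claw": 0.022}, {"tx": -0.0052, "ty": -0.0009, "tz": -0.0003, "rx": 0, "ry": 0, "rz": -1.5, "claw": 0.022}, {"tx": -0.0062, "ty": -0.001, "tz": -0.0004, "rx": 0, "ry": 0, "rz": -1.8, "claw": 0.022}])

```text
clock: 9.1
eef_pos: [569.6, -187.4, 173.3]
tool_rot: [3.132, 0.001, 1.658]
force: [6.9, 1.3, -3.2]
width: 21.8
```

>>> apply_moves(increments=[{"tx": -0.0011, "ty": -0.0001, "tz": 0, "rx": 0, "ry": 0, "rz": -0.3, "claw": 0.022}, {"tx": -0.0021, "ty": -0.0002, "tz": -0.0001, "rx": 0, "ry": 0, "rz": -0.6, "claw": 0.022}, {"tx": -0.0032, "ty": -0.0002, "tz": -0.0002, "rx": 0, "ry": 0, "rz": -0.9, "claw": 0.022}, {"tx": -0.0042, "ty": -0.0002, "tz": -0.0003, "rx": 0, "ry": 0, "rz": -1.2, "claw": 0.022}, {"tx": -0.0053, "ty": -0.0001, "tz": -0.0004, "rx": 0, "ry": 0, "rz": -1.5, "claw": 0.022}])

```text
clock: 9.6
eef_pos: [564.3, -188.1, 173.0]
tool_rot: [3.132, 0.001, 1.527]
force: [7.4, 0.3, -2.7]
width: 21.9
```

>>> apply_moves(increments=[{"tx": -0.001, "ty": 0, "tz": 0, "rx": 0, "ry": 0, "rz": -0.3, "claw": 0.022}, {"tx": -0.002, "ty": 0.0001, "tz": -0.0001, "rx": 0, "ry": 0, "rz": -0.6, "claw": 0.022}, {"tx": -0.0031, "ty": 0.0002, "tz": -0.0002, "rx": 0, "ry": 0, "rz": -0.9, "claw": 0.022}, {"tx": -0.0041, "ty": 0.0004, "tz": -0.0003, "rx": 0, "ry": 0, "rz": -1.2, "claw": 0.022}, {"tx": -0.0052, "ty": 0.0005, "tz": -0.0004, "rx": 0, "ry": 0, "rz": -1.5, "claw": 0.022}])

```text
clock: 10.1
eef_pos: [559.1, -188.1, 172.6]
tool_rot: [3.131, 0.0, 1.396]
force: [6.8, -0.7, -2.9]
width: 22.0
```

>>> apply_moves(increments=[{"tx": -0.001, "ty": 0.0002, "tz": 0, "rx": 0, "ry": 0, "rz": -0.3, "claw": 0.022}, {"tx": -0.002, "ty": 0.0004, "tz": -0.0001, "rx": 0, "ry": 0, "rz": -0.6, "claw": 0.022}, {"tx": -0.003, "ty": 0.0007, "tz": -0.0002, "rx": 0, "ry": 0, "rz": -0.9, "claw": 0.022}, {"tx": -0.004, "ty": 0.001, "tz": -0.0003, "rx": 0, "ry": 0, "rz": -1.2, "claw": 0.022}, {"tx": -0.005, "ty": 0.0013, "tz": -0.0004, "rx": 0, "ry": 0, "rz": -1.5, "claw": 0.022}])

```text
clock: 10.6
eef_pos: [554.0, -187.5, 172.2]
tool_rot: [3.131, -0.0, 1.265]
force: [6.6, -1.7, -2.9]
width: 22.0
```

>>> apply_moves(increments=[{"tx": -0.001, "ty": 0.0003, "tz": 0, "rx": 0, "ry": 0, "rz": -0.3, "claw": 0.022}, {"tx": -0.002, "ty": 0.0007, "tz": -0.0001, "rx": 0, "ry": 0, "rz": -0.6, "claw": 0.022}, {"tx": -0.003, "ty": 0.001, "tz": -0.0002, "rx": 0, "ry": 0, "rz": -0.9, "claw": 0.022}, {"tx": -0.004, "ty": 0.0014, "tz": -0.0003, "rx": 0, "ry": 0, "rz": -1.2, "claw": 0.022}, {"tx": -0.0049, "ty": 0.0019, "tz": -0.0004, "rx": 0, "ry": 0, "rz": -1.5, "claw": 0.022}])

```text
clock: 11.1
eef_pos: [549.0, -186.2, 171.9]
tool_rot: [3.131, -0.001, 1.133]
force: [6.9, -3.1, -1.8]
width: 21.8
```

>>> apply_moves(increments=[{"tx": -0.001, "ty": 0.0004, "tz": 0, "rx": 0, "ry": 0, "rz": -0.3, "claw": 0.022}, {"tx": -0.0019, "ty": 0.0009, "tz": -0.0001, "rx": 0, "ry": 0, "rz": -0.6, "claw": 0.022}, {"tx": -0.0028, "ty": 0.0014, "tz": -0.0002, "rx": 0, "ry": 0, "rz": -0.9, "claw": 0.022}, {"tx": -0.0037, "ty": 0.0019, "tz": -0.0003, "rx": 0, "ry": 0, "rz": -1.2, "claw": 0.022}, {"tx": -0.0046, "ty": 0.0025, "tz": -0.0004, "rx": 0, "ry": 0, "rz": -1.5, "claw": 0.022}])

```text
clock: 11.6
eef_pos: [544.2, -184.3, 171.5]
tool_rot: [3.131, -0.001, 1.002]
force: [6.6, -4.0, -3.1]
width: 22.0
```

>>> apply_moves(increments=[{"tx": -0.0009, "ty": 0.0006, "tz": 0, "rx": 0, "ry": 0, "rz": -0.3, "claw": 0.022}, {"tx": -0.0017, "ty": 0.0012, "tz": -0.0001, "rx": 0, "ry": 0, "rz": -0.6, "claw": 0.022}, {"tx": -0.0026, "ty": 0.0018, "tz": -0.0002, "rx": 0, "ry": 0, "rz": -0.9, "claw": 0.022}, {"tx": -0.0034, "ty": 0.0024, "tz": -0.0003, "rx": 0, "ry": 0, "rz": -1.2, "claw": 0.022}, {"tx": -0.0042, "ty": 0.0031, "tz": -0.0004, "rx": 0, "ry": 0, "rz": -1.5, "claw": 0.022}])

```text
clock: 12.1
eef_pos: [539.7, -181.9, 171.1]
tool_rot: [3.131, -0.002, 0.871]
force: [6.0, -4.3, -3.1]
width: 21.9
```

>>> apply_moves(increments=[{"tx": -0.0008, "ty": 0.0007, "tz": 0, "rx": 0, "ry": 0, "rz": -0.3, "claw": 0.022}, {"tx": -0.0016, "ty": 0.0014, "tz": -0.0001, "rx": 0, "ry": 0, "rz": -0.6, "claw": 0.022}, {"tx": -0.0023, "ty": 0.0021, "tz": -0.0002, "rx": 0, "ry": 0, "rz": -0.9, "claw": 0.022}, {"tx": -0.0031, "ty": 0.0029, "tz": -0.0003, "rx": 0, "ry": 0, "rz": -1.2, "claw": 0.022}, {"tx": -0.0038, "ty": 0.0036, "tz": -0.0004, "rx": 0, "ry": 0, "rz": -1.5, "claw": 0.022}])

```text
clock: 12.6
eef_pos: [535.6, -178.8, 170.8]
tool_rot: [3.131, -0.003, 0.74]
force: [4.1, -5.7, -1.9]
width: 22.2
```

>>> apply_moves(increments=[{"tx": -0.0007, "ty": 0.0008, "tz": 0, "rx": 0, "ry": 0, "rz": -0.3, "claw": 0.022}, {"tx": -0.0014, "ty": 0.0016, "tz": -0.0001, "rx": 0, "ry": 0, "rz": -0.6, "claw": 0.022}, {"tx": -0.002, "ty": 0.0024, "tz": -0.0002, "rx": 0, "ry": 0, "rz": -0.9, "claw": 0.022}, {"tx": -0.0026, "ty": 0.0033, "tz": -0.0003, "rx": 0, "ry": 0, "rz": -1.2, "claw": 0.022}, {"tx": -0.0033, "ty": 0.0041, "tz": -0.0004, "rx": 0, "ry": 0, "rz": -1.5, "claw": 0.022}])

```text
clock: 13.1
eef_pos: [532.0, -175.1, 170.4]
tool_rot: [3.131, -0.003, 0.608]
force: [3.1, -6.6, -1.8]
width: 21.9
```

>>> apply_moves(increments=[{"tx": -0.0005, "ty": 0.0009, "tz": 0, "rx": 0, "ry": 0, "rz": -0.3, "claw": 0.022}, {"tx": -0.0011, "ty": 0.0017, "tz": 0, "rx": 0, "ry": 0, "rz": -0.6, "claw": 0.022}, {"tx": -0.0017, "ty": 0.0026, "tz": 0, "rx": 0, "ry": 0, "rz": -0.9, "claw": 0.022}, {"tx": -0.0022, "ty": 0.0036, "tz": 0, "rx": 0, "ry": 0, "rz": -1.2, "claw": 0.022}, {"tx": -0.0027, "ty": 0.0045, "tz": 0, "rx": 0, "ry": 0, "rz": -1.5, "claw": 0.022}])

```text
clock: 13.6
eef_pos: [528.5, -170.6, 170.0]
tool_rot: [3.132, -0.003, 0.477]
force: [3.1, -6.7, -3.7]
width: 22.2
```

>>> apply_moves(increments=[{"tx": -0.0004, "ty": 0.0009, "tz": 0, "rx": 0, "ry": 0, "rz": -0.3, "claw": 0.022}, {"tx": -0.0009, "ty": 0.0019, "tz": 0, "rx": 0, "ry": 0, "rz": -0.6, "claw": 0.022}, {"tx": -0.0013, "ty": 0.0028, "tz": 0, "rx": 0, "ry": 0, "rz": -0.9, "claw": 0.022}, {"tx": -0.0017, "ty": 0.0038, "tz": 0, "rx": 0, "ry": 0, "rz": -1.2, "claw": 0.022}, {"tx": -0.0021, "ty": 0.0048, "tz": 0, "rx": 0, "ry": 0, "rz": -1.5, "claw": 0.022}])

```text
clock: 14.1
eef_pos: [526.8, -167.7, 170.0]
tool_rot: [3.129, -0.005, 0.346]
force: [5.3, -12.0, -7.7]
width: 21.9
```

The push rose from about 7.4 N to 13.1 N, so the foot bears on the cell at roughly 75 N. I'll back off now.

>>> apply_moves(increments=[{"tx": 0.0026, "ty": -0.0057, "tz": 0, "rx": 0, "ry": 0, "rz": 1.8, "claw": 0.022}, {"tx": 0.0026, "ty": -0.0057, "tz": 0, "rx": 0, "ry": 0, "rz": 1.8, "claw": 0.022}, {"tx": 0.0026, "ty": -0.0057, "tz": 0, "rx": 0, "ry": 0, "rz": 1.8, "claw": 0.022}])

```text
clock: 14.4
eef_pos: [527.3, -168.1, 169.1]
tool_rot: [3.14, -0.002, 0.503]
force: [0.5, -1.3, 1.3]
width: 21.8
```

>>> apply_moves(increments=[{"tx": -0.0005, "ty": 0.0009, "tz": 0, "rx": 0, "ry": 0, "rz": -0.3, "claw": 0.022}, {"tx": -0.0009, "ty": 0.0018, "tz": 0, "rx": 0, "ry": 0, "rz": -0.6, "claw": 0.022}, {"tx": -0.0014, "ty": 0.0028, "tz": 0, "rx": 0, "ry": 0, "rz": -0.9, "claw": 0.022}, {"tx": -0.0018, "ty": 0.0037, "tz": 0, "rx": 0, "ry": 0, "rz": -1.2, "claw": 0.022}, {"tx": -0.0018, "ty": 0.0037, "tz": 0, "rx": 0, "ry": 0, "rz": -1.2, "claw": 0.022}])

```text
clock: 14.9
eef_pos: [526.8, -167.8, 169.2]
tool_rot: [3.132, -0.002, 0.397]
force: [5.2, -8.1, -1.2]
width: 21.9
```

The re-push took 9.4 N without moving the crank, so the press holds. I'll release it and go to the nut post.

>>> apply_moves(increments=[{"tx": 0.0012, "ty": -0.0025, "tz": 0, "rx": 0, "ry": 0, "rz": 0, "claw": 0.022}, {"tx": 0.0012, "ty": -0.0025, "tz": 0, "rx": 0, "ry": 0, "rz": 0, "claw": 0.05}, {"tx": 0.0012, "ty": -0.0025, "tz": 0, "rx": 0, "ry": 0, "rz": 0, "claw": 0.05}, {"tx": 0.0012, "ty": -0.0025, "tz": 0.04, "rx": 0, "ry": 0, "rz": 0, "claw": 0.05}, {"tx": 0.0012, "ty": -0.0025, "tz": 0.082, "rx": 0, "ry": 0, "rz": 1.2, "claw": 0.05}, {"tx": -0.0145, "ty": -0.023, "tz": 0.082, "rx": 0, "ry": 0, "rz": 2.4, "claw": 0.05}, {"tx": -0.0305, "ty": -0.0433, "tz": 0.082, "rx": 0, "ry": 0, "rz": 3.6, "claw": 0.05}, {"tx": -0.0305, "ty": -0.0433, "tz": 0.082, "rx": 0, "ry": 0, "rz": 3.6, "claw": 0.05}, {"tx": -0.0305, "ty": -0.0433, "tz": 0.082, "rx": 0, "ry": 0, "rz": 3.6, "claw": 0.05}])

```text
clock: 15.8
eef_pos: [493.6, -206.5, 250.0]
tool_rot: [-3.14, -0.001, 0.714]
force: [0.2, 0.8, -0.4]
width: 50.0
```

Run:
```python
from h import *
c=calibration('wrist');s=read_state();im=get_image('wrist')
print(s['clock'],s['qpos'].round(2),s['eef_pos'].round(1),s['tool_rot'].round(3),s['force'].round(1))
o=cv2.cvtColor(im,cv2.COLOR_RGB2BGR);o=cv2.convertScaleAbs(cv2.resize(o,None,fx=1.5,fy=1.5,interpolation=cv2.INTER_CUBIC),alpha=1.4)
a=np.array((561.6,-148.4));b=np.radians(177.05+44);d=np.radians(-22.05-131)
for P,col in [((*(a+40*np.array([np.cos(d),np.sin(d)])),199.5),(0,255,0)),((*a,124),(255,0,0)),((*(a+90*np.array([np.cos(b),np.sin(b)])),165),(0,0,255))]:
    u=proj(c,P);print(u.round(1));cv2.circle(o,tuple(int(x) for x in u*1.5),3,col,-1)
cv2.imwrite('pics/w3.png',o)
t0=np.radians(221.05)
for p in list(np.arange(4,45,4))+list(np.arange(45,75,1.)):
    t=t0-np.radians(p);print(p,((np.cos(t)-np.cos(t0))*90).round(1),((np.sin(t)-np.sin(t0))*90).round(1),end=' | ')
```

```text
15.8 [-0.1   0.52  0.68  1.83 -0.4   0.94 -0.1 ] [ 493.6 -206.5  250. ] [-3.14e+00 -1.00e-03  7.14e-01] [ 0.2  0.8 -0.4]
[240.3 137.6]
[255.   81.5]
[255.3 194.9]
4 -4.0 4.9 | 8 -7.6 10.0 | 12 -10.8 15.4 | 16 -13.7 21.0 | 20 -16.1 26.8 | 24 -18.2 32.7 | 28 -19.8 38.8 | 32 -21.0 44.9 | 36 -21.8 51.2 | 40 -22.1 57.5 | 44 -22.0 63.7 | 45.0 -21.9 65.3 | 46.0 -21.8 66.9 | 47.0 -21.6 68.4 | 48.0 -21.5 70.0 | 49.0 -21.3 71.6 | 50.0 -21.0 73.1 | 51.0 -20.8 74.7 | 52.0 -20.5 76.2 | 53.0 -20.2 77.7 | 54.0 -19.8 79.3 | 55.0 -19.5 80.8 | 56.0 -19.1 82.3 | 57.0 -18.7 83.8 | 58.0 -18.2 85.3 | 59.0 -17.7 86.8 | 60.0 -17.2 88.3 | 61.0 -16.7 89.8 | 62.0 -16.2 91.3 | 63.0 -15.6 92.7 | 64.0 -15.0 94.2 | 65.0 -14.4 95.6 | 66.0 -13.7 97.1 | 67.0 -13.1 98.5 | 68.0 -12.4 99.9 | 69.0 -11.6 101.3 | 70.0 -10.9 102.7 | 71.0 -10.1 104.0 | 72.0 -9.3 105.4 | 73.0 -8.5 106.7 | 74.0 -7.7 108.1 |
```

View pics/w3.png

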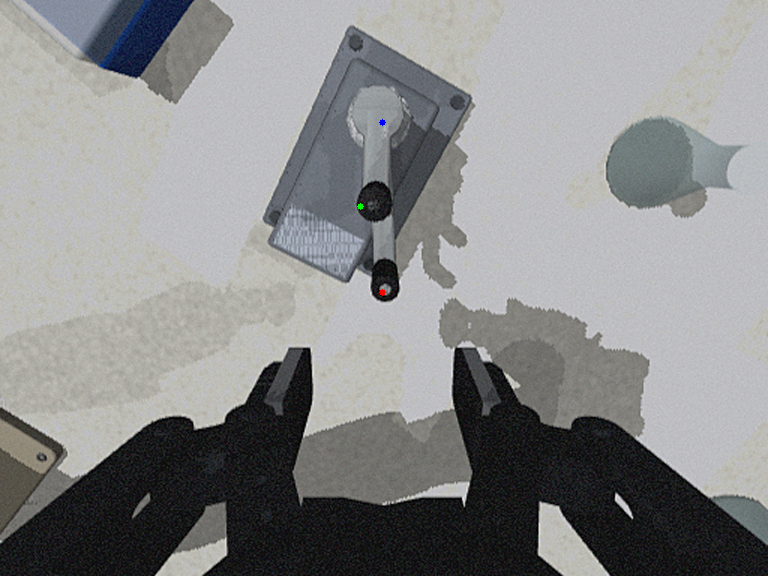

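The picture shows the nut post centred at (385,289). The crank post at (375,201) is well clear of the fingers. I'll descend and swing clockwise.

>>> apply_moves(increments=[{"tx": 0, "ty": 0, "tz": -0.04, "rx": 0, "ry": 0, "rz": 0, "claw": 0.05}, {"tx": 0, "ty": 0, "tz": -0.08, "rx": 0, "ry": 0, "rz": 0, "claw": 0.05}, {"tx": 0, "ty": 0, "tz": -0.1, "rx": 0, "ry": 0, "rz": 0, "claw": 0.05}, {"tx": 0, "ty": 0, "tz": -0.115, "rx": 0, "ry": 0, "rz": 0, "claw": 0.04}, {"tx": 0, "ty": 0, "tz": -0.115, "rx": 0, "ry": 0, "rz": 0, "claw": 0.022}, {"tx": 0, "ty": 0, "tz": -0.115, "rx": 0, "ry": 0, "rz": 0, "claw": 0.022}, {"tx": 0, "ty": 0, "tz": -0.115, "rx": 0, "ry": 0, "rz": 0, "claw": 0.022}])

```text
clock: 16.55
eef_pos: [494.9, -207.2, 135.9]
tool_rot: [3.14, -0.001, 0.716]
force: [0.6, -0.3, 0.6]
width: 21.9
```

>>> apply_moves(increments=[{"tx": -0.002, "ty": 0.0024, "tz": 0, "rx": 0, "ry": 0, "rz": -0.4, "claw": 0.022}, {"tx": -0.004, "ty": 0.0049, "tz": 0, "rx": 0, "ry": 0, "rz": -0.8, "claw": 0.022}, {"tx": -0.0076, "ty": 0.01, "tz": 0, "rx": 0, "ry": 0, "rz": -1.6, "claw": 0.022}, {"tx": -0.0108, "ty": 0.0154, "tz": 0, "rx": 0, "ry": 0, "rz": -2.4, "claw": 0.022}, {"tx": -0.0137, "ty": 0.021, "tz": 0, "rx": 0, "ry": 0, "rz": -3.2, "claw": 0.022}, {"tx": -0.0161, "ty": 0.0268, "tz": 0, "rx": 0, "ry": 0, "rz": -4, "claw": 0.022}])

```text
clock: 17.15
eef_pos: [479.5, -184.2, 136.3]
tool_rot: [3.133, -0.002, 0.36]
force: [2.8, -8.3, -2.6]
width: 21.7
```

>>> apply_moves(increments=[{"tx": -0.0021, "ty": 0.0059, "tz": 0, "rx": 0, "ry": 0, "rz": -0.8, "claw": 0.022}, {"tx": -0.0037, "ty": 0.012, "tz": 0, "rx": 0, "ry": 0, "rz": -1.6, "claw": 0.022}, {"tx": -0.0049, "ty": 0.0181, "tz": 0, "rx": 0, "ry": 0, "rz": -2.4, "claw": 0.022}, {"tx": -0.0057, "ty": 0.0244, "tz": 0, "rx": 0, "ry": 0, "rz": -3.2, "claw": 0.022}, {"tx": -0.006, "ty": 0.0307, "tz": 0, "rx": 0, "ry": 0, "rz": -4, "claw": 0.022}, {"tx": -0.0059, "ty": 0.0369, "tz": 0, "rx": 0, "ry": 0, "rz": -4.8, "claw": 0.022}, {"tx": -0.0057, "ty": 0.0401, "tz": 0, "rx": 0, "ry": 0, "rz": -5.2, "claw": 0.022}, {"tx": -0.0055, "ty": 0.0416, "tz": 0, "rx": 0, "ry": 0, "rz": -5.4, "claw": 0.022}, {"tx": -0.0054, "ty": 0.0432, "tz": 0, "rx": 0, "ry": 0, "rz": -5.6, "claw": 0.022}])

```text
clock: 18.05
eef_pos: [472.7, -140.8, 136.2]
tool_rot: [3.136, -0.003, -0.126]
force: [-1.5, -7.5, -0.1]
width: 22.0
```

>>> apply_moves(increments=[{"tx": 0.0002, "ty": 0.0016, "tz": 0, "rx": 0, "ry": 0, "rz": -0.2, "claw": 0.022}, {"tx": 0.0005, "ty": 0.0031, "tz": 0, "rx": 0, "ry": 0, "rz": -0.4, "claw": 0.022}, {"tx": 0.0007, "ty": 0.0047, "tz": 0, "rx": 0, "ry": 0, "rz": -0.6, "claw": 0.022}, {"tx": 0.001, "ty": 0.0062, "tz": 0, "rx": 0, "ry": 0, "rz": -0.8, "claw": 0.022}, {"tx": 0.0013, "ty": 0.0077, "tz": 0, "rx": 0, "ry": 0, "rz": -1, "claw": 0.022}, {"tx": 0.0017, "ty": 0.0093, "tz": 0, "rx": 0, "ry": 0, "rz": -1.2, "claw": 0.022}, {"tx": 0.0019, "ty": 0.0103, "tz": 0, "rx": 0, "ry": 0, "rz": -1.34, "claw": 0.022}, {"tx": 0.0021, "ty": 0.0113, "tz": 0, "rx": 0, "ry": 0, "rz": -1.46, "claw": 0.022}, {"tx": 0.0024, "ty": 0.0123, "tz": 0, "rx": 0, "ry": 0, "rz": -1.6, "claw": 0.022}])

```text
clock: 18.95
eef_pos: [474.5, -128.5, 136.2]
tool_rot: [3.137, -0.003, -0.266]
force: [-2.7, -6.7, 0.7]
width: 21.5
```

>>> apply_moves(increments=[{"tx": 0.0003, "ty": 0.001, "tz": 0, "rx": 0, "ry": 0, "rz": -0.13, "claw": 0.022}, {"tx": 0.0006, "ty": 0.002, "tz": 0, "rx": 0, "ry": 0, "rz": -0.26, "claw": 0.022}, {"tx": 0.0009, "ty": 0.003, "tz": 0, "rx": 0, "ry": 0, "rz": -0.4, "claw": 0.022}])

```text
clock: 19.25
eef_pos: [475.3, -125.4, 136.2]
tool_rot: [3.137, -0.003, -0.301]
force: [-2.9, -6.6, 1.7]
width: 21.9
```

>>> apply_moves(increments=[{"tx": 0.0003, "ty": 0.001, "tz": 0, "rx": 0, "ry": 0, "rz": -0.13, "claw": 0.022}, {"tx": 0.0006, "ty": 0.002, "tz": 0, "rx": 0, "ry": 0, "rz": -0.26, "claw": 0.022}, {"tx": 0.001, "ty": 0.003, "tz": 0, "rx": 0, "ry": 0, "rz": -0.4, "claw": 0.022}])

```text
clock: 19.55
eef_pos: [476.2, -122.3, 136.2]
tool_rot: [3.137, -0.003, -0.336]
force: [-3.1, -7.8, 2.3]
width: 22.3
```

>>> apply_moves(increments=[{"tx": 0.0003, "ty": 0.001, "tz": 0, "rx": 0, "ry": 0, "rz": -0.13, "claw": 0.022}, {"tx": 0.0007, "ty": 0.002, "tz": 0, "rx": 0, "ry": 0, "rz": -0.26, "claw": 0.022}])

```text
clock: 19.75
eef_pos: [476.8, -120.3, 136.2]
tool_rot: [3.137, -0.003, -0.359]
force: [-3.4, -6.8, 3.0]
width: 21.9
```

>>> apply_moves(increments=[{"tx": 0.0004, "ty": 0.001, "tz": 0, "rx": 0, "ry": 0, "rz": -0.13, "claw": 0.022}, {"tx": 0.0007, "ty": 0.002, "tz": 0, "rx": 0, "ry": 0, "rz": -0.26, "claw": 0.022}, {"tx": 0.0011, "ty": 0.0029, "tz": 0, "rx": 0, "ry": 0, "rz": -0.4, "claw": 0.022}])

```text
clock: 20.05
eef_pos: [477.7, -117.7, 136.2]
tool_rot: [3.137, -0.003, -0.394]
force: [-3.7, -8.0, 2.8]
width: 21.9
```

>>> apply_moves(increments=[{"tx": 0.0004, "ty": 0.001, "tz": 0, "rx": 0, "ry": 0, "rz": -0.13, "claw": 0.022}, {"tx": 0.0008, "ty": 0.0019, "tz": 0, "rx": 0, "ry": 0, "rz": -0.26, "claw": 0.022}])

```text
clock: 20.25
eef_pos: [478.3, -116.1, 136.2]
tool_rot: [3.136, -0.003, -0.417]
force: [-4.0, -8.6, 2.6]
width: 22.0
```

>>> apply_moves(increments=[{"tx": 0.0004, "ty": 0.001, "tz": 0, "rx": 0, "ry": 0, "rz": -0.13, "claw": 0.022}, {"tx": 0.0008, "ty": 0.0019, "tz": 0, "rx": 0, "ry": 0, "rz": -0.26, "claw": 0.022}])

```text
clock: 20.45
eef_pos: [478.9, -114.6, 136.2]
tool_rot: [3.135, -0.003, -0.44]
force: [-4.9, -9.4, 2.5]
width: 22.2
```

>>> apply_moves(increments=[{"tx": 0.0004, "ty": 0.001, "tz": 0, "rx": 0, "ry": 0, "rz": -0.13, "claw": 0.022}, {"tx": 0.0008, "ty": 0.0019, "tz": 0, "rx": 0, "ry": 0, "rz": -0.26, "claw": 0.022}])

```text
clock: 20.65
eef_pos: [479.5, -113.1, 136.2]
tool_rot: [3.135, -0.003, -0.463]
force: [-5.8, -10.4, 3.0]
width: 21.9
```

The push is now 11.9 N, a rise of about 4.4 N (around 66 N of clamping), so the nut is firm. I'll back off, open and lift.

>>> apply_moves(increments=[{"tx": -0.0018, "ty": -0.0045, "tz": 0, "rx": 0, "ry": 0, "rz": 0, "claw": 0.022}, {"tx": -0.0018, "ty": -0.0045, "tz": 0, "rx": 0, "ry": 0, "rz": 0, "claw": 0.05}, {"tx": -0.0018, "ty": -0.0045, "tz": 0, "rx": 0, "ry": 0, "rz": 0, "claw": 0.05}, {"tx": -0.0018, "ty": -0.0045, "tz": 0, "rx": 0, "ry": 0, "rz": 0, "claw": 0.05}, {"tx": -0.0018, "ty": -0.0045, "tz": 0.04, "rx": 0, "ry": 0, "rz": 0, "claw": 0.05}, {"tx": -0.0018, "ty": -0.0045, "tz": 0.08, "rx": 0, "ry": 0, "rz": 0, "claw": 0.05}, {"tx": -0.0018, "ty": -0.0045, "tz": 0.12, "rx": 0, "ry": 0, "rz": 0, "claw": 0.05}, {"tx": -0.0018, "ty": -0.0045, "tz": 0.12, "rx": 0, "ry": 0, "rz": 0, "claw": 0.05}, {"tx": -0.0018, "ty": -0.0045, "tz": 0.12, "rx": 0, "ry": 0, "rz": 0, "claw": 0.05}])

```text
clock: 21.55
eef_pos: [479.7, -112.2, 255.6]
tool_rot: [-3.14, -0.001, -0.456]
force: [0.2, 0.6, -0.7]
width: 50.0
```

Run:
```python
from h import *
s=read_state();im=get_image('wrist')
print(s['clock'],s['eef_pos'].round(1),s['force'].round(1))
o=cv2.cvtColor(im,cv2.COLOR_RGB2BGR);o=cv2.convertScaleAbs(cv2.resize(o,None,fx=1.5,fy=1.5,interpolation=cv2.INTER_CUBIC),alpha=1.4)
cv2.imwrite('pics/w4.png',o)
```

```text
21.55 [ 479.7 -112.2  255.6] [ 0.2  0.6 -0.7]
```

View pics/w4.png

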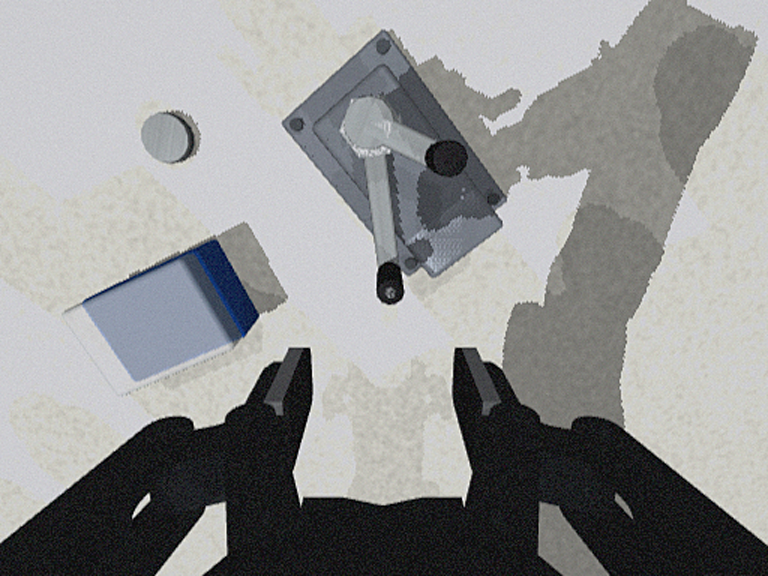

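The picture shows the nut post at (390,290) and the crank post at (446,157), with the gripper clear of both. The box and spare cell look undisturbed, so I'm handing the job in.

```bash
python3 -c "
from cell import *
print(finish_job())"
```

```text
the job is handed in; nothing more can be done
None
```

The job is done and handed in after about 21.6 s of robot time; `finish_job` gives no verdict. The clamp and cell forces below come from the push felt at the posts, because contact forces are not in the robot's state.

- **Slackening:** I turned the jam nut about 44° anticlockwise by its post, with the jaws caged loosely around it.
- **Cell:** I wound the crank clockwise at a steady push of about 7.4 N until it reached 13.1 N. That rise of about 5.7 N is roughly 75 N on the cell. It is slightly over the advised 3 to 5 N but well under the 11 N that crushes. A second push of 9.4 N did not move the crank, so the pressure held.
- **Tightening:** I swung the nut clockwise to about 20° past its old place. The push rose from about 7.5 N to 11.9 N, which is roughly 66 N of clamping.
- **Last checks:** The gripper is open and about 90 mm above the nut post, with the force reading near zero. The last picture shows the tip box and spare cell looking undisturbed. The flask was not in that picture; I last saw it standing before the nut was retightened, and the arm did not go near it after that. No checks failed.

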